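# Release the next bar from the two-key feed rack

### The job

Let the next steel bar out of the green feed rack: press its two yellow keys fully down together, one fingertip on each, and keep both down until the bar has rolled down the ramp and lies still in the trough at the foot, then let both keys come back up and move clear. Do not touch the bar itself, do not press the red stop button, and leave the tin and the stone where they are.

Things in the scene. Friction and masses are not known exactly. Their poses are not given: they have to be found in the camera images.
- rack: Green steel bar feed rack, fixed to the table, 232 mm long (x) by 182 mm wide (y). Origin on the table midway below the two keys; x points uphill (away from the trough), y to the left key, z up. Head block with the keys: x from -30 to +40 mm, flat top 85 mm above the table. Below it a dark steel ramp falls at 9 degrees towards -x between two cheeks 78 mm high.
- key_left_top (a point): Centre of the top face of the left yellow key (rack's +y side), moving with it: a round cap of 26 mm diameter in a black collar of 36 mm whose rim is 89 mm above the table. At rest its top is 100 mm above the table. The keys' centres are 60 mm apart along the rack's y, 30 mm either side of its origin.
- key_right_top (a point): The same for the right yellow key (on the rack's -y side).
- key_left (a joint): How far the left key is pressed, m: 0 up, 0.010 fully down at a hard stop. Pressed straight down; it springs back up by itself. It takes about 1.5 N to start and 4.5 N fully down, so both together about 9 N.
- key_right (a joint): The same for the right key.
- bar_center (a point): Centre of the loose bright steel bar: round, 16 mm diameter, 150 mm long, about 0.24 kg, lying level across the ramp (along the rack's y). It starts, top about 73 mm above the table, against brass teeth that stand 5 to 6 mm out of the ramp at rack x = -75 mm. Each key lowers its own teeth and either set holds the bar; with both keys down 6.5 mm or more it rolls off within about two seconds.
- bar: The same bar; its origin lies on its curved side and turns with it as it rolls, so use the centre point for its position.
- trough (a point): Where the bar's centre is when it lies in the trough at the foot of the ramp: rack x = -171 mm, y = 0, 38 mm above the table. The trough is about 22 mm wide, closed by a front wall 62 mm high.
- stop_top (a point): Centre of the top of the red mushroom stop button (36 mm diameter, 77 mm above the table) on a fixed grey box 70 by 70 by 55 mm with a yellow disc. Not to be pressed. This box, the tin and the stone stand beside and behind the rack in any order, about 130 to 210 mm from the point midway between the keys.
- stop (a joint): How far the red stop button is pressed, m: 0 up, 0.006 down. Leave it up.
- tin_mid (a point): Centre (half-way up) of a closed red-banded tin, upright, 64 mm diameter, 85 mm high, loose. A bystander.
- tin: The same tin; origin at the centre of its underside, z up its axis.
- stone_mid (a point): Centre (half-way up) of a loose reddish rubbing stone, 50 by 100 by 28 mm, lying flat. A bystander.
Things that resemble listed ones, but are neither listed nor needed, are in the scene too. Of the things that look like the bar, the largest one is meant.

How it is judged:
By the outcome, as a careful person would: the job done as asked, in the order asked, and still so for the second after the job is handed in, with the robot touching nothing.
It also fails if it takes over 29 s, if anything falls off the work surface, if the arm or the gripper's body presses on something with over 40 N, if the wrist force passes 120 N, or if a joint passes its speed limit or range.

### The arm

A 6-joint arm with a two-finger parallel gripper is mounted at the origin on the work surface. World frame = base frame: x ahead of the robot, y to its left, z up, the work surface at z = 0. Lengths are in m, angles in rad, forces in N, time in s.
With the tool pointing down it reaches from about 0.35 to 0.975 m from the base axis. Payload 4.9 kg.
Tool frame: the origin (TCP) lies on the mounting face of the last link; the fingertips stand 173 mm ahead of it and the grasp point (between the pads) lies ctrl.pinch_z ahead of it (ctrl.pinch_z is the distance from the TCP to the grasp point, in m); z points along the fingers, y is the line along which they close (so a half turn about z gives the same grasp; the last joint's range is limited). The gripper opens to 85 mm and grips with 20 to 120 N. Pads are 22 mm wide; open, the fingers measure 114 mm over their backs; the gripper's body (76 mm by 85 mm) begins 54 mm behind the grasp point. The pads swing forward as they close: fully open they stand 13 mm farther back than shut.
Start: joints at [-1.293, 0.053, 1.613, -0, 1.476, -0.119], TCP at [0.242, -0.576, 0.405] pointing down, gripper open.
Joint ranges: [-3.01, 3.01], [-1.01, 2.22], [0.06, 2.58], [-1.02, 4.17], [0.09, 2.62], [-3.14, 3.14]. Speed limits (rad/s): [2.57, 2.57, 3.14, 3.14, 3.14, 3.14].

### API

Orientations are given as a rotation vector (axis times angle).
In Python, from station import telemetry, eyes, ctrl gives the robot as it stands.
- The arm moves only by the tool apply_moves, never from a script. Its argument "plan" is a list of rows, each a list of 5 numbers: the finger opening in m, from 0 to 0.0854, then the shift along the tool's x, y, z in m, then the turn about the tool's z in rad. In form: [[jaw, x, y, z, roll], ...]. A call has 1 to 12 rows; each row is the pose to reach, as a shift and turn from the pose commanded when the call began, along the tool's axes at that moment; what a row does not reach only later rows make up. A row lasts 1/12 s, in which the tool goes at most 41.7 mm and 7.16 degrees, less where a joint would pass 70% of its speed; a pose out of reach is approached as far as the arm can. A call with a gripper value outside its range is refused whole. The fingers move at their own pace and stop on an object; "newtons" is the grip in N (left out, the last holds). Time passes only in rows, so rows that repeat a pose let the fingers close. It gives the time, the measured TCP pose, the force, the opening and the grip force at its end, in the units of the state.
- telemetry.get_obs(): the state, without advancing time (a new reading comes with each control period).
- eyes.get_image(name): name is "scene" or "top" or "wrist"; returns a dict with "img" (384x512x3 uint8, blue, green, red), "range_z" (384x512 float32, m along the optical axis (not along the pixel's ray), 0 where there is no reading), "K" (3x3 intrinsics, pixels), "pose" (4x4, takes a point from camera to world coordinates); the wrist camera has in their place "hand_eye" (4x4, takes a point from camera to tool coordinates, whose origin is the TCP and whose axes are the flange's). Camera axes: x right, y down, z forward; pixel columns grow to the right and rows downward; lengths in m; the calibration is good to about 2 mm. The wrist camera is an equidistant fisheye: a pixel r from the principal point sees the ray r / f radians off the axis. A picture is of the moment at which its call begins: read the wrist's pose just before it.
- ctrl.finish_job(): hands the job in; it is judged then, once.
Trained networks look in a picture, given as the dict that the camera call returned (one of the last four; its "shot" number tells which), for a name from the list of things; names that differ only in an ending like _2 or _b are one class to them, and where a whole thing is asked for, a point or a joint stands for the part that bears it (a point fixed in the world has none). Each returns a list of dicts, best first, with "confidence" (0 to 1); they miss things now and then, are a little off and sometimes report something else, mostly with a low value. They report only what shows in the picture. A call takes as long as a camera call. They do not tell look-alikes from the thing itself.
- eyes.search_frame(thing, picture): "box" ([left, top, right, bottom] in pixels, round what is visible of it).
- eyes.outline_of(thing, picture): "region" (384x512 bool, what is visible of it) and "box" ([left, top, right, bottom] in pixels, round what is visible of it).
- eyes.tip_of(thing, picture): "point" ([column, row] in pixels: a listed point, or the origin of a listed thing).
The state is a dict: "t": time; "q": joint angles; "dq": joint speeds; "effort": joint torques, N m; "tool_pos": TCP position; "tool_rot": TCP orientation; "contact_force": force on the tool from outside, world axes, zero at the start; "wrist_torque": the same for the moment, N m; "opening": finger opening in m; "grip_force": force on a finger pad.
Only numpy, scipy, OpenCV 4.12 (cv2) and the standard library are available. Lean on these libraries where they do the work, as an engineer would, in place of code of your own. Each camera call takes 0.05 s, during which the arm holds its last target. There are 200 camera calls.

## Working session

There is one attempt and no reset: what is moved stays moved. The work goes in short steps, Python scripts to look and compute and a tool call to move; the robot and the scene stay as the last step left them, time stands still between calls to the robot, and variables do not carry over. Pictures are saved under pics/ and viewed, at most 10 in all, crops included, and the job is handed in when it is done.

Besides the shell and the picture viewer there is one more tool, called as name([rows], argument=value, ...), one row to a line, values as JSON. apply_moves: Moves the arm, as the interface text tells. Its arguments: {"type":"object","properties":{"plan":{"type":"array","items":{"type":"array","items":{"type":"number"}}},"newtons":{"type":"number"}},"required":["plan"]}

```bash
mkdir -p pics; cat > h.py <<'E'
import numpy as np, cv2
from station import telemetry, eyes, ctrl
def world(p,uv,z=None):
    K,T=p["K"],p["pose"]; u,v=uv
    d=np.array([(u-K[0,2])/K[0,0],(v-K[1,2])/K[1,1],1.])
    if z is None:
        r=p["range_z"][int(round(v))-1:int(round(v))+2,int(round(u))-1:int(round(u))+2]
        s=np.median(r)
    else: s=(z-T[2,3])/(T[:3,:3]@d)[2]
    return T[:3,:3]@(d*s)+T[:3,3]
E
python3 - <<'E'
from h import *
o=telemetry.get_obs(); print(o["t"],o["tool_pos"],o["tool_rot"],o["opening"],ctrl.pinch_z,o["contact_force"])
ims=[]
for n in ["top","scene"]:
    p=eyes.get_image(n); ims.append(p["img"]); print(n,p["pose"][:3,3].round(3))
    for t in ["key_left_top","key_right_top","bar_center","stop_top","tin_mid","stone_mid","rack"]:
        for r in eyes.tip_of(t,p)[:3]:
            print(t,np.round(r["point"]),round(r["confidence"],2),world(p,r["point"]).round(3))
    cv2.imwrite(f"pics/{n}0.png",p["img"])
E
```

```text
0.0 [ 0.24147709 -0.57618029  0.40344068] [-3.07794346e+00 -6.18833672e-01  2.68561466e-04] 0.0849646992784071 0.1547 [ 0.37802422 -0.28423169 -0.01157709]
top [0.474 0.065 1.017]
key_left_top [234. 179.] 0.56 [0.633 0.092 0.099]
key_left_top [155. 164.] 0.25 [0.673 0.257 0.075]
key_right_top [265. 184.] 0.54 [0.622 0.031 0.1  ]
bar_center [246. 216.] 0.9 [0.56 0.07 0.07]
bar_center [331. 289.] 0.72 [ 0.403 -0.111  0.006]
bar_center [185. 109.] 0.49 [0.812 0.203 0.009]
stop_top [233. 178.] 0.74 [0.636 0.095 0.1  ]
stop_top [157. 163.] 0.73 [0.675 0.254 0.075]
tin_mid [239. 219.] 0.48 [0.554 0.084 0.067]
stone_mid [343. 204.] 0.74 [ 0.587 -0.14   0.027]
rack [252. 190.] 0.57 [0.613 0.057 0.084]
scene [ 1.431 -0.12   0.785]
key_left_top [270. 185.] 0.38 [0.624 0.097 0.099]
key_right_top [247. 187.] 0.43 [0.617 0.037 0.098]
bar_center [258. 181.] 0.71 [0.566 0.08  0.071]
bar_center [333. 253.] 0.71 [0.809 0.207 0.011]
bar_center [184. 176.] 0.56 [ 0.408 -0.114  0.006]
stop_top [332. 194.] 0.51 [0.674 0.251 0.076]
tin_mid [250. 243.] 0.97 [0.783 0.009 0.07 ]
stone_mid [181. 216.] 0.83 [ 0.603 -0.139  0.025]
rack [258. 214.] 0.97 [0.665 0.056 0.044]
```

View pics/top0.png

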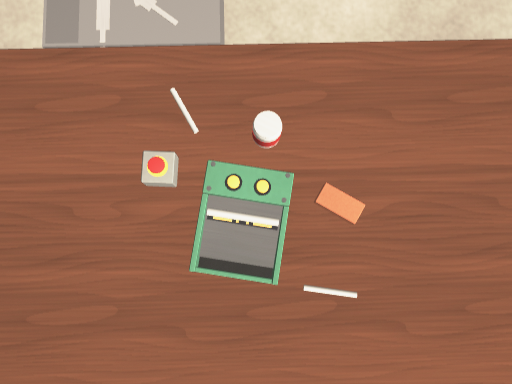

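View pics/scene0.png

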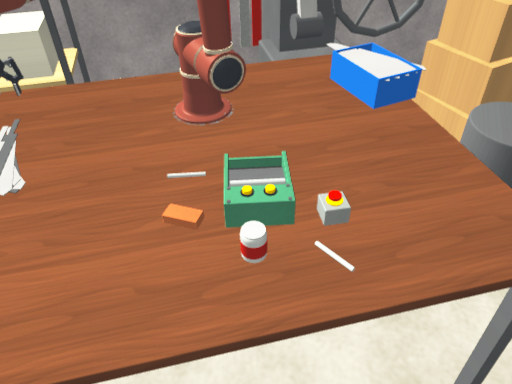

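The bar candidates in the top image are (243,217) in the rack, (331,291) on the table and (185,110) on the table. The one in the rack fits: it is the largest and lies against the brass teeth. I'll confirm it in a crop and measure the keys precisely.

```bash
cat >> h.py <<'E'
from scipy.spatial.transform import Rotation as R
def keys(p,zt=0.100):
    """centroids of the two yellow caps by colour+depth height, as world points at zt"""
    hsv=cv2.cvtColor(p["img"],cv2.COLOR_BGR2HSV)
    m=cv2.inRange(hsv,(22,150,150),(36,255,255))
    n,l,s,c=cv2.connectedComponentsWithStats(m)
    out=[]
    for i in range(1,n):
        if s[i,4]<25: continue
        w=world(p,c[i]); out.append((s[i,4],c[i].round(1),w.round(4),world(p,c[i],zt).round(4)))
    return out
E
python3 - <<'E'
from h import *
for n in ["top","scene"]:
    p=eyes.get_image(n)
    for k in keys(p): print(n,*k)
    if n=="top":
        for r in eyes.outline_of("bar",p):
            m=r["region"].astype(np.uint8); q=cv2.minAreaRect(cv2.findNonZero(m)); print("bar",r["confidence"],q)
            b=cv2.boxPoints(q); 
        cv2.imwrite("pics/crop0.png",cv2.resize(p["img"][95:310,140:375],None,fx=2.7,fy=2.7,interpolation=cv2.INTER_CUBIC))
o=telemetry.get_obs(); print(R.from_rotvec(o["tool_rot"]).as_matrix().round(4))
E
```

```text
bar 0.81 ((329.91998291015625, 291.5599365234375), (52.60874557495117, 6.788225173950195), 8.130102157592773)
bar 0.8 ((184.0, 110.99998474121094), (48.364070892333984, 6.065460681915283), 61.38954162597656)
bar 0.58 ((242.90676879882812, 217.09054565429688), (71.48285675048828, 7.590178489685059), 8.972625732421875)
scene 80 [269.6 188.5] [0.6374 0.0933 0.0991] [0.6384 0.093  0.1   ]
scene 78 [246.6 189.8] [0.6267 0.0353 0.0982] [0.6288 0.0349 0.1   ]
scene 85 [333.9 201.6] [0.687  0.252  0.0617] [0.7263 0.2323 0.1   ]
[[ 0.9223  0.3865 -0.    ]
 [ 0.3865 -0.9223  0.    ]
 [ 0.     -0.     -1.    ]]
```

View pics/crop0.png

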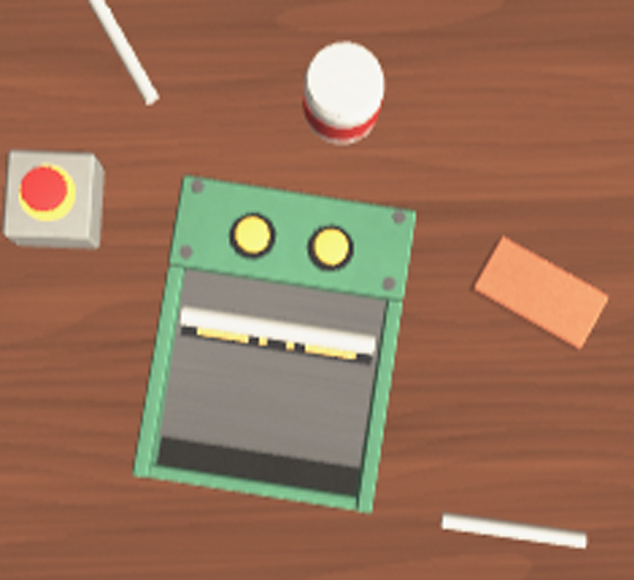

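The crop confirms it: the rack bar (crop 278,332) is 71 px long, against 52 and 48 px for the loose rods. The keys are at crop (252,236) and (331,247).

```bash
sed -i 's/(22,150,150),(36/(20,110,130),(38/' h.py
cat >> h.py <<'E'
def togo(mid,ydir,fz):
    """shift in tool axes + roll to bring tool axis over mid with fingertips (173mm) at height fz"""
    o=telemetry.get_obs(); M=R.from_rotvec(o["tool_rot"]).as_matrix()
    d=np.r_[mid[:2],fz+.173]-o["tool_pos"]
    y=M.T@np.r_[ydir,0]; y=y*np.sign(y[1])
    return (M.T@d).round(4), round(float(np.arctan2(-y[0],y[1])),4)
E
python3 - <<'E'
from h import *
p=eyes.get_image("top")
for k in keys(p): print(*k)
for c in [(233.5,182.4),(262.8,186.5)]: print(world(p,c,.1))
print(togo((.6335,.064),np.array([.16,.987]),.16))
E
```

```text
96 [159.9 169.2] [0.6619 0.2475 0.0736] [0.6566 0.2424 0.1   ]
122 [232.6 181. ] [0.6293 0.0955 0.0992] [0.6292 0.0954 0.1   ]
116 [261.7 185.3] [0.6193 0.0368 0.0978] [0.6189 0.0368 0.1   ]
[0.62620349 0.09372042 0.1       ]
[0.61648092 0.03470266 0.1       ]
(array([ 0.609 , -0.4392,  0.0717]), 0.5575)
```

apply_moves([
  [0.0455,0.603,-0.442,0.05,0.55],
  [0.0455,0.603,-0.442,0.05,0.55],
  [0.0455,0.603,-0.442,0.05,0.55],
  [0.0455,0.603,-0.442,0.05,0.55],
  [0.0455,0.603,-0.442,0.05,0.55],
  [0.0455,0.603,-0.442,0.05,0.55],
  [0.0455,0.603,-0.442,0.05,0.55],
  [0.0455,0.603,-0.442,0.05,0.55],
  [0.0455,0.603,-0.442,0.05,0.55],
  [0.0455,0.603,-0.442,0.05,0.55],
  [0.0455,0.603,-0.442,0.05,0.55],
  [0.0455,0.603,-0.442,0.05,0.55],
])

```text
t: 2.0
tool_pos: [0.4984, -0.1484, 0.3718]
tool_rot: [3.132, -0.24, 0.002]
contact_force: [0.5, 0.0, -0.3]
opening: 0.0455
grip_force: 0.0
```

```bash
python3 - <<'E'
from h import *
print(togo((.627,.065),np.array([.16,.987]),.18),telemetry.get_obs()["t"])
E
```

```text
(array([ 0.0946, -0.2306,  0.0188]), 0.0075) 2.0
```

apply_moves([
  [0.0455,0.095,-0.231,0.015,0.007],
  [0.0455,0.095,-0.231,0.015,0.007],
  [0.0455,0.095,-0.231,0.015,0.007],
  [0.0455,0.095,-0.231,0.015,0.007],
  [0.0455,0.095,-0.231,0.015,0.007],
  [0.0455,0.095,-0.231,0.015,0.007],
  [0.0455,0.095,-0.231,0.015,0.007],
  [0.0455,0.095,-0.231,0.015,0.007],
  [0.0455,0.095,-0.231,0.015,0.007],
  [0.0455,0.095,-0.231,0.015,0.007],
])

```text
t: 2.83
tool_pos: [0.6266, 0.0624, 0.3566]
tool_rot: [3.131, -0.253, 0.0]
contact_force: [1.0, -0.3, -0.2]
opening: 0.0454
grip_force: 0.0
```

```bash
cat >> h.py <<'E'
def wkeys(z=0.100):
    o=telemetry.get_obs(); p=eyes.get_image("wrist"); H,K=p["hand_eye"],p["K"]
    M=R.from_rotvec(o["tool_rot"]).as_matrix()
    hsv=cv2.cvtColor(p["img"],cv2.COLOR_BGR2HSV)
    n,l,s,c=cv2.connectedComponentsWithStats(cv2.inRange(hsv,(20,110,130),(38,255,255)))
    out=[]
    for i in range(1,n):
        if s[i,4]<60: continue
        a=(c[i,0]-K[0,2])/K[0,0]; b=(c[i,1]-K[1,2])/K[1,1]; th=np.hypot(a,b)
        d=np.array([np.sin(th)*a/th,np.sin(th)*b/th,np.cos(th)])
        dw=M@H[:3,:3]@d; cw=M@H[:3,3]+o["tool_pos"]
        w=cw+dw*(z-cw[2])/dw[2]; out.append((s[i],c[i].round(1),w.round(4)))
    return p,o,out
E
python3 - <<'E'
from h import *
p,o,out=wkeys()
print(o["t"],o["tool_pos"],R.from_rotvec(o["tool_rot"]).as_matrix().round(4)); print(p["hand_eye"].round(3),p["K"][0,0])
for k in out: print(*k)
cv2.imwrite("pics/w0.png",p["img"])
E
```

```text
2.8333 [0.62659197 0.0624312  0.35660448] [[ 9.870e-01 -1.606e-01  0.000e+00]
 [-1.606e-01 -9.870e-01 -3.000e-04]
 [ 1.000e-04  3.000e-04 -1.000e+00]]
[[-0.001 -0.96  -0.281  0.072]
 [ 1.    -0.001 -0.001  0.   ]
 [ 0.    -0.281  0.96   0.031]
 [ 0.     0.     0.     1.   ]] 297.3186396354542
[ 55 154  31  41 462] [ 75.4 171.3] [0.6793 0.2159 0.1   ]
[200 185  32  32 812] [215.7 200.5] [0.6326 0.0945 0.1   ]
[274 186  31  33 797] [288.7 201.9] [0.6221 0.037  0.1   ]
```

View pics/w0.png

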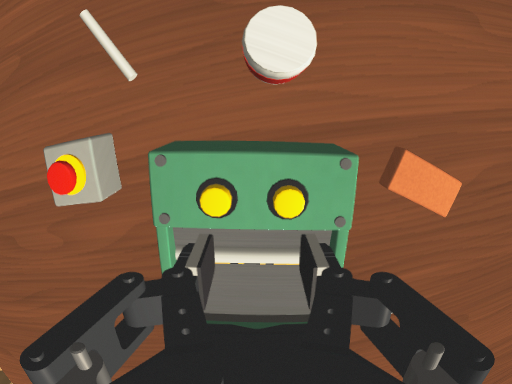

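The keys are at (216,201) and (289,202), and both fingertips are in view near (205,240) and (310,240). I'll enlarge the tips to check their thickness.

```bash
python3 - <<'E'
from h import *
im=cv2.imread("pics/w0.png"); cv2.imwrite("pics/w0c.png",cv2.resize(im[215:325,155:355],None,fx=4,fy=4,interpolation=cv2.INTER_CUBIC))
o=telemetry.get_obs();print(o["t"],o["tool_pos"])
E
```

```text
2.8833 [0.6265366  0.06217753 0.35673327]
```

View pics/w0c.png

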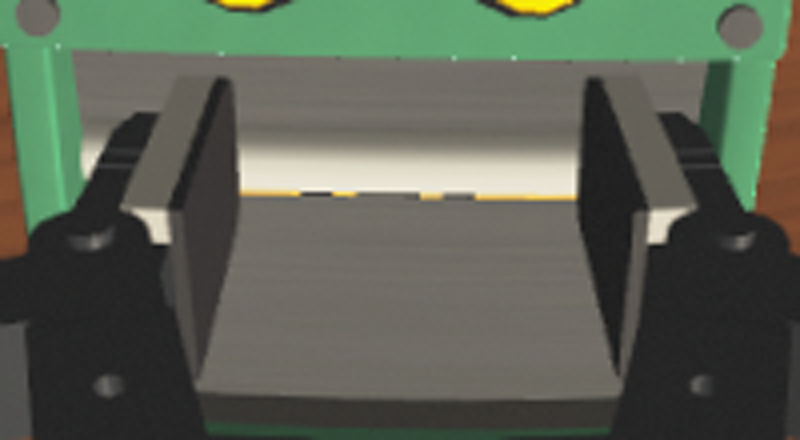

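apply_moves([
  [0.0525,0.0,-0.003,0.03,0.01],
  [0.0525,0.0,-0.003,0.06,0.01],
  [0.0525,0.0,-0.003,0.07,0.01],
  [0.0525,0.0,-0.003,0.07,0.01],
  [0.0525,0.0,-0.003,0.07,0.01],
])

```text
t: 3.3
tool_pos: [0.6272, 0.0655, 0.2866]
tool_rot: [3.13, -0.269, -0.001]
contact_force: [0.7, 0.5, 0.4]
opening: 0.0521
grip_force: 0.0
```

```bash
python3 - <<'E'
from h import *
p,o,out=wkeys()
print(o["t"],o["tool_pos"],R.from_rotvec(o["tool_rot"]).as_matrix().round(4)[:,1])
for k in out: print(*k)
cv2.imwrite("pics/w1.png",cv2.resize(p["img"][120:330,130:390],None,fx=2.8,fy=2.8))
E
```

```text
3.3 [0.62718756 0.0655322  0.28659259] [-1.705e-01 -9.854e-01  1.000e-04]
[ 15 170  35  49 694] [ 36.8 191. ] [0.6805 0.2054 0.1   ]
[ 184  214   44   44 1167] [208.2 232.3] [0.6354 0.0922 0.1   ]
[ 285  215   43   43 1124] [303.5 233.8] [0.6251 0.0384 0.1   ]
```

View pics/w1.png

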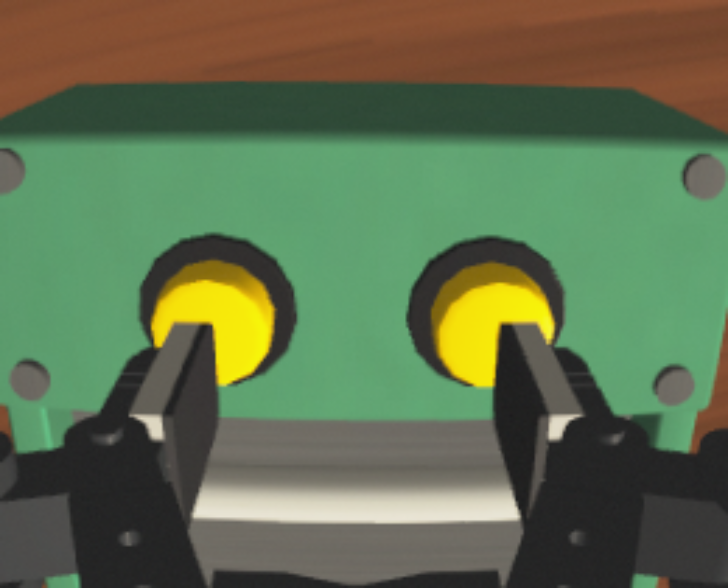

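The tips (crop 193,323 and 522,323) are centred over the caps (213,332 and 493,332) once parallax is allowed for. I'll descend in steps and watch the force.

apply_moves([
  [0.0525,-0.001,0.0,0.008,0],
  [0.0525,-0.001,0.0,0.014,0],
  [0.0525,-0.001,0.0,0.018,0],
  [0.0525,-0.001,0.0,0.021,0],
  [0.0525,-0.001,0.0,0.021,0],
])

```text
t: 3.77
tool_pos: [0.6266, 0.0665, 0.2656]
tool_rot: [3.13, -0.267, 0.001]
contact_force: [-0.3, -1.7, 3.4]
opening: 0.0526
grip_force: 1.1
```

apply_moves([
  [0.0525,0,0.0,0.004,0],
  [0.0525,0,0.0,0.007,0],
  [0.0525,0,0.0,0.008,0],
  [0.0525,0,0.0,0.008,0],
])

```text
t: 4.1
tool_pos: [0.6269, 0.0665, 0.2599]
tool_rot: [3.13, -0.267, 0.001]
contact_force: [-4.9, -0.7, 11.7]
opening: 0.0523
grip_force: 5.7
```

```bash
python3 - <<'E'
from h import *
p=eyes.get_image("wrist"); q=eyes.get_image("scene")
o=telemetry.get_obs(); print(o["t"],o["tool_pos"],o["contact_force"],o["wrist_torque"])
a=cv2.resize(p["img"][150:330,130:390],(640,443)); 
b=cv2.resize(q["img"][150:230,200:315],(209,145))
cv2.imwrite("pics/w2.png",a)
c=cv2.resize(q["img"][145:230,200:315],None,fx=5,fy=5,interpolation=cv2.INTER_CUBIC)
cv2.imwrite("pics/s2.png",c)
E
```

```text
4.2 [0.62688849 0.06649411 0.25991719] [-4.85299957  0.08359397 11.22770434] [-0.094556    0.84243221 -0.03286078]
```

View pics/w2.png

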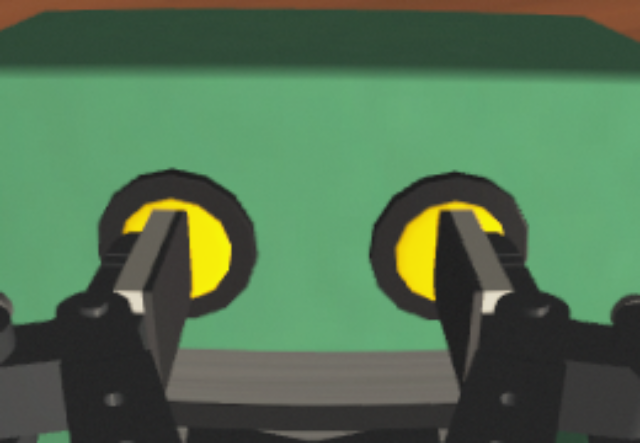

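The caps look almost flush with their collars, with the tips on them. I'll push further, to the hard stop.

apply_moves([
  [0.0525,0,0.0,0.002,0],
  [0.0525,0,0.0,0.004,0],
  [0.0525,0,0.0,0.005,0],
  [0.0525,0,0.0,0.005,0],
])

```text
t: 4.53
tool_pos: [0.6272, 0.0666, 0.2597]
tool_rot: [3.13, -0.266, -0.001]
contact_force: [-17.8, -1.0, 32.2]
opening: 0.0524
grip_force: 16.2
```

apply_moves([
  [0.0525,0,0.0,-0.002,0],
  [0.0525,0,0.0,-0.002,0],
  [0.0525,0,0.0,-0.002,0],
  [0.0525,0,0.0,-0.002,0],
  [0.0525,0,0.0,-0.002,0],
  [0.0525,0,0.0,-0.002,0],
  [0.0525,0,0.0,-0.002,0],
  [0.0525,0,0.0,-0.002,0],
  [0.0525,0,0.0,-0.002,0],
  [0.0525,0,0.0,-0.002,0],
])

```text
t: 5.37
tool_pos: [0.6271, 0.0666, 0.2598]
tool_rot: [3.13, -0.266, 0.001]
contact_force: [-12.0, -0.9, 23.7]
opening: 0.0526
grip_force: 11.8
```

```bash
python3 - <<'E'
from h import *
ims=[]
for n in ["top","scene"]:
    p=eyes.get_image(n); ims.append(p["img"])
    for r in eyes.tip_of("bar_center",p): print(n,np.round(r["point"]),round(r["confidence"],2),world(p,r["point"]).round(3))
c=np.vstack([cv2.resize(ims[0][150:290,180:305],(500,300)),cv2.resize(ims[1][145:230,205:310],(500,290))])
cv2.imwrite("pics/ts3.png",c)
e=np.array([.16,.987]);u=np.array([.987,-.16])
print("trough",np.array([.627,.066])-.171*u, telemetry.get_obs()["t"])
E
```

```text
top [183. 113.] 0.75 [0.803 0.209 0.006]
top [155. 164.] 0.74 [0.673 0.258 0.075]
top [330. 289.] 0.56 [ 0.404 -0.107  0.008]
scene [183. 176.] 0.74 [ 0.405 -0.116  0.005]
scene [335. 255.] 0.49 [0.816 0.209 0.01 ]
trough [0.458223 0.09336 ] 5.5667
```

View pics/ts3.png

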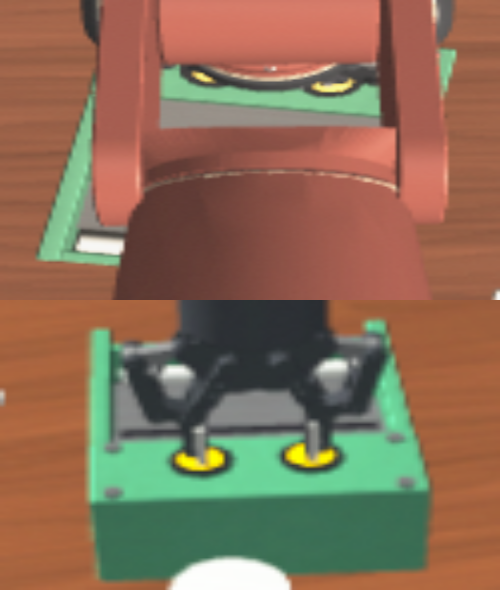

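The bar's left end now shows white in the trough (stacked picture, 100,243), and both caps are down in their collars. I'll hold longer and check that the bar is still.

apply_moves([
  [0.0525,0,0,0,0],
  [0.0525,0,0,0,0],
  [0.0525,0,0,0,0],
  [0.0525,0,0,0,0],
  [0.0525,0,0,0,0],
  [0.0525,0,0,0,0],
  [0.0525,0,0,0,0],
  [0.0525,0,0,0,0],
  [0.0525,0,0,0,0],
  [0.0525,0,0,0,0],
  [0.0525,0,0,0,0],
  [0.0525,0,0,0,0],
])

```text
t: 6.57
tool_pos: [0.6271, 0.0666, 0.2598]
tool_rot: [3.13, -0.266, 0.001]
contact_force: [-12.0, -0.2, 24.1]
opening: 0.0524
grip_force: 11.8
```

```bash
python3 - <<'E'
from h import *
def end(p):
    s=p["img"][255:272,196:213]; m=(s.min(2)>180).astype(np.uint8); M=cv2.moments(m,True)
    return M["m00"],196+M["m10"]/M["m00"],255+M["m01"]/M["m00"]
a=eyes.get_image("top"); 
for _ in range(8): b=eyes.get_image("top")
ea,eb=end(a),end(b); print(ea,eb,world(b,eb[1:]).round(4))
print(np.abs(a["img"].astype(int)-b["img"])[250:280,185:215].max())
o=telemetry.get_obs(); print(o["t"],o["contact_force"])
E
```

```text
(71.0, 204.6338028169014, 264.3521126760563) (71.0, 204.6338028169014, 264.3521126760563) [0.463  0.159  0.0447]
3
7.0167 [-11.95341061  -0.77432237  23.9223149 ]
```

The bar is still and lying in the trough (top at 45 mm, rack x about -175 mm). I'll lift straight up.

apply_moves([
  [0.0525,0,0,-0.006,0],
  [0.0525,0,0,-0.012,0],
  [0.0525,0,0,-0.02,0],
  [0.0525,0,0,-0.04,0],
  [0.0525,0,0,-0.07,0],
  [0.0525,0,0,-0.1,0],
  [0.0525,0,0,-0.13,0],
  [0.0525,0,0,-0.15,0],
  [0.0525,0,0,-0.15,0],
  [0.0525,0,0,-0.15,0],
])

```text
t: 7.85
tool_pos: [0.6265, 0.0665, 0.4056]
tool_rot: [-3.13, 0.267, -0.004]
contact_force: [-0.1, 0.0, -0.7]
opening: 0.0528
grip_force: 0.0
```

```bash
python3 - <<'E'
from h import *
p,o,out=wkeys(); q=eyes.get_image("scene")
print(o["t"],o["tool_pos"],o["contact_force"])
for k in out: print(*k)
for k in keys(q): print(*k)
cv2.imwrite("pics/w4.png",p["img"])
E
```

```text
7.85 [0.62653392 0.0665494  0.4055906 ] [-0.07760731  0.00511269 -0.69658439]
[ 81 149  29  36 360] [100.3 163.9] [0.6787 0.2213 0.1   ]
[213 173  27  27 576] [226.5 186. ] [0.6321 0.095  0.1   ]
[276 174  26  26 553] [288.  186.6] [0.6215 0.037  0.1   ]
[206 238  33   6 173] [222.6 240.3] [0.5768 0.1104 0.1   ]
[276 239  32   5 160] [291.5 241. ] [0.5641 0.0413 0.1   ]
49 [504.3   1.1] [-0.4267  1.5903  0.1479] [-0.5664  1.7189  0.1   ]
344 [469.3  54.6] [-0.4913  1.5394 -0.148 ] [0.0199 1.0982 0.1   ]
180 [446.  104.8] [-0.4878  1.4833 -0.4501] [0.3671 0.7691 0.1   ]
130 [270.5 186. ] [0.6281 0.098  0.099 ] [0.6293 0.0977 0.1   ]
41 [241.8 182.1] [0.5431 0.0389 0.0574] [0.5952 0.0296 0.1   ]
89 [246.4 189.5] [0.6265 0.035  0.099 ] [0.6277 0.0348 0.1   ]
93 [333.9 201.5] [0.686  0.2525 0.061 ] [0.7262 0.2324 0.1   ]
```

View pics/w4.png

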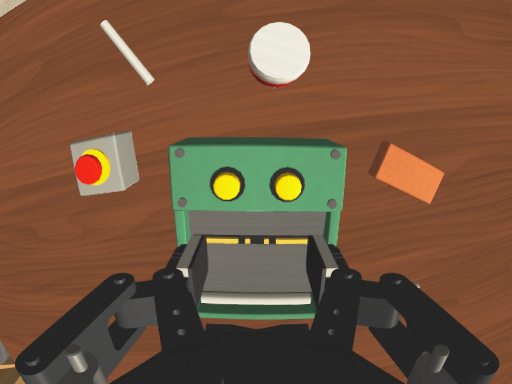

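Both keys are back up at 99 mm (227,186 and 288,187), and the teeth stand again (row 241). The bar lies across the trough (256,298), and the tin, stone and stop button have not been touched. The gripper is clear.

```bash
python3 -c "
from station import ctrl
print(ctrl.finish_job())"
```

```text
the job is handed in; nothing more can be done
None
```

The job is handed in: both keys were pressed to the stop together and held until the bar lay still in the trough, then both came back up and the gripper moved clear without touching the stop button, tin or stone.

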